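Feed a workpiece into a drilling fixture with a push stick

TASK

Load the oak workpiece into the drilling fixture, moving it only with the hand-held push stick and never touching it with the gripper: first press it flat against the fence while it is still well short of the bridge, then feed it along the fence and under the bridge, keeping it against the fence all the way, until its end is fully home against the end stop. Let go of the push stick so that it stays standing upright, and leave the other things on the bench where they are.

Things in the scene. Friction and masses are not known exactly. Their poses are not given: they have to be found in the camera images.
- fixture: Drilling fixture fixed to the bench: plywood board 160 (x) x 400 (y) x 12 mm with fence, end stop and bridge on it. Origin: centre of the board's underside, on the bench top. x points away from the robot, towards the fence; y to the left along the fence, the feed direction; z up (yaw varies). The board is open on the robot's side and at its right end.
- fence_mid (a point): Fence: straight wooden rail along the far side of the board, 30 mm thick, 390 mm long. The point is on the top edge of its working face, at mid length: x = +40, y = 0, z = +42 mm in the fixture's axes. Axes as the fixture's.
- stop_mid (a point): End stop: wooden bar across the left end of the board. The point is on the top edge of its face: x = 0, y = +155, z = +42 mm in the fixture's axes. Axes as the fixture's.
- bridge_mid (a point): Bridge: aluminium plate with two drill bushes, crossing the feed path from y = +92 to +132 mm in the fixture's axes, underside 52 mm and bush tops 69 mm above the bench. Its post on the robot's side stands at x = -46 to -26 mm. The point is the centre of the plate's top: x = +7, y = +112, z = +62 mm.
- workpiece_center (a point): Workpiece: plain oak block 45 (x) x 120 (y) x 32 mm, about 0.13 kg, loose on the board right of the bridge, at first 25 to 55 mm off the fence and a little askew. The point is its centre, half-way up; y along its length. Home against fence and stop, it is at x = +17.5, y = +95, z = +28 mm in the fixture's axes. About 1 N slides it.
- push_stick_grip (a point): Push stick, 0.25 kg, wood, standing on the bench right of the fixture: square shoe 50 x 50 x 24 mm, flat on all four sides, with an upright flat handle in its middle, 36 (x) x 22 (y) mm, top 125 mm above the shoe's underside. The point is on the handle's axis 95 mm above the underside, a place to grip from above across either width; x, y square to the shoe's sides, z up.
- sanding_block_center (a point): Bystander: cork sanding block 64 x 112 x 34 mm on the bench, at the right; the point is its centre.
- offcut_pine_center (a point): Bystander: square pine offcut 34 x 160 x 34 mm on the bench, left of the fixture; the point is its centre.
- offcut_walnut_center (a point): Bystander: dark walnut offcut 60 x 70 x 22 mm on the bench, at the near right; the point is its centre.
- dowel_1_center (a point): Bystander: dowel 16 mm thick, 110 mm long, lying on the bench beyond the left end of the fixture; the point is its centre.
Not all that is in view belongs to the job. Leave any blue or turquoise look-alike of the part that bears push_stick_grip alone.

How it is judged:
By the outcome, as a careful person would: the job done as asked, in the order asked, and still so for the second after the job is handed in, with the robot touching nothing.
It also fails if it takes over 58 s, if anything falls off the work surface, if the arm or the gripper's body presses on something with over 40 N, if the wrist force passes 120 N, or if a joint passes its speed limit or range.

ROBOT

A 6-joint arm with a two-finger parallel gripper is mounted at the origin on a cart in front of the work surface, level with it; the furniture and walls round the work are solid. World frame = base frame: x ahead of the robot, y to its left, z up, the work surface at z = 0. Lengths are in m, angles in rad, forces in N, time in s.
With the tool pointing down it reaches from about 0.275 to 1 m from the base axis. Payload 8.4 kg.
Tool frame: the origin (TCP) lies on the centre line of the jaws, within the pads' length; the fingertips stand 17 mm ahead of it and the grasp point (between the pads) lies 2 mm behind it (bot.tcp_to_tips is the z of the fingertips in the tool frame, in m); z points along the fingers, y is the line along which they close (so a half turn about z gives the same grasp; the last joint's range is limited). The gripper opens to 85 mm and grips with 20 to 120 N. Pads are 22 mm wide; open, the fingers measure 114 mm over their backs; the gripper's body (76 mm by 85 mm) begins 54 mm behind the grasp point. The pads swing forward as they close: fully open they stand 13 mm farther back than shut.
Start: joints at [-1.327, 0.353, 1.633, -0, 1.155, -0.002], TCP at [0.152, -0.606, 0.248] pointing down, gripper open.
Joint ranges: [-2.63, 2.63], [-0.92, 2.1], [0.06, 2.66], [-1.3, 4.44], [0, 2.69], [-3.02, 3.02]. Speed limits (rad/s): [2.22, 2.22, 2.79, 3.14, 3.14, 3.14].

INTERFACE

Orientations are given as a unit quaternion [x, y, z, w].
In Python, from workcell import bot, hand, kinematics, get_obs, vision, hand_in gives the robot as it stands. The module is installed in compiled form; this text tells all that it offers. Calls block until the motion is done:
- bot.reach(position, orientation): joint-space move of the TCP to a pose.
- bot.servo_line(position, ori=None, velocity=0.15): straight line of the TCP; ori=None keeps the orientation; velocity is the mean speed in m/s.
- bot.goto_joints(angles): joint-space move.
- hand.move_gripper(opening, strength=None): finger opening in m; strength is the grip in N (None keeps the last); returns when the fingers have stopped.
- bot.dwell(seconds).
- kinematics.solve_ik(position, orientation): joint angles nearest the present ones, or None.
- get_obs(): the state.
- vision.read_camera(name): name is "side" or "top" or "wrist"; returns a dict with "frame" (420x560x3 uint8, red, green, blue), "intrinsics" (3x3 intrinsics, pixels), "dist" ([k1, k2, p1, p2, k3] as OpenCV has them; the pictures are not rectified), "view" (4x4, takes a point from world to camera coordinates). Camera axes: x right, y down, z forward; pixel columns grow to the right and rows downward; lengths in m; the calibration is good to about 2 mm. A picture is of the moment at which its call begins. There is no depth.
A pose or a line that the arm cannot do raises bot.IKError and nothing moves.
- hand_in(): hands the job in; it is judged then, once.
The state is a dict: "time_s": time; "joint_pos": joint angles; "joint_vel": joint speeds; "joint_efforts": joint torques, N m; "position": TCP position; "orientation": TCP orientation; "wrist_force": force on the tool from outside, world axes, zero at the start; "ft_torque": the same for the moment, N m; "gripper_width": finger opening in m; "grip_force": force on a finger pad.
Only numpy, scipy, OpenCV 4.12 (cv2) and the standard library are available. Lean on these libraries where they do the work, as an engineer would, in place of code of your own. Each camera call takes 0.05 s, during which the arm holds its last target. There are 200 camera calls.

## Working session

There is one attempt and no reset: what is moved stays moved. The work goes in short steps, each a Python script; the robot and the scene stay as the last script left them, time stands still between calls to the robot, and variables do not carry over. Pictures are saved under pics/ and viewed, at most 10 in all, crops included, and the job is handed in when it is done.

```bash
mkdir -p pics
cat > h.py <<'E'
import numpy as np, cv2, json
from workcell import bot, hand, kinematics, get_obs, vision, hand_in
def snap(n,f):
    c=vision.read_camera(n); np.savez(f'pics/{f}.npz',**{k:np.array(c[k]) for k in c})
    cv2.imwrite(f'pics/{f}.png',c['frame'][:,:,::-1]); return c
def load(f): return dict(np.load(f'pics/{f}.npz'))
def ray(c,px):
    u=cv2.undistortPoints(np.array([[px]],float),c['intrinsics'],c['dist'])[0,0]
    R=c['view'][:3,:3];t=c['view'][:3,3]
    return -R.T@t, R.T@np.array([u[0],u[1],1])
def atz(c,px,z):
    o,d=ray(c,px); return o+d*(z-o[2])/d[2]
def tri(c1,p1,c2,p2):
    o1,d1=ray(c1,p1);o2,d2=ray(c2,p2)
    s=np.linalg.lstsq(np.c_[d1,-d2],o2-o1,rcond=None)[0]
    a=o1+d1*s[0];b=o2+d2*s[1]; return (a+b)/2,np.linalg.norm(a-b)
def proj(c,P):
    P=np.array(P,float).reshape(-1,3)
    r,_=cv2.Rodrigues(c['view'][:3,:3]); return cv2.projectPoints(P,r,c['view'][:3,3],c['intrinsics'],c['dist'])[0].reshape(-1,2)
E
python3 - <<'E'
from h import *
a=snap('top','top0');b=snap('side','side0')
for c in(a,b):print(np.round(ray(c,(280,210)),3))
print(get_obs()['orientation'],get_obs()['time_s'])
E
```

```text
[[ 0.216 -0.043  1.431]
 [ 0.227  0.026 -0.974]]
[[ 0.258  1.029  0.972]
 [ 0.169 -0.746 -0.644]]
[ 9.92455023e-01  1.22607545e-01 -7.95303103e-05 -6.40490233e-04] 0.1
```

View pics/top0.png

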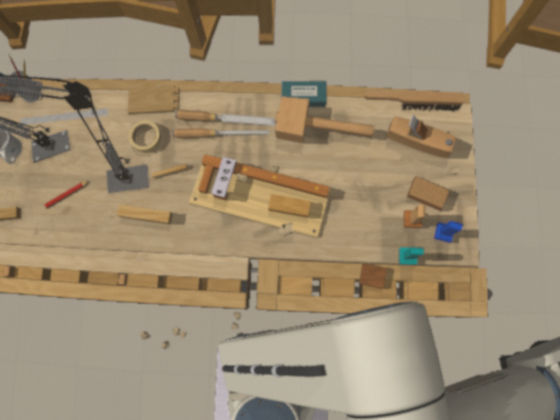

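View pics/side0.png

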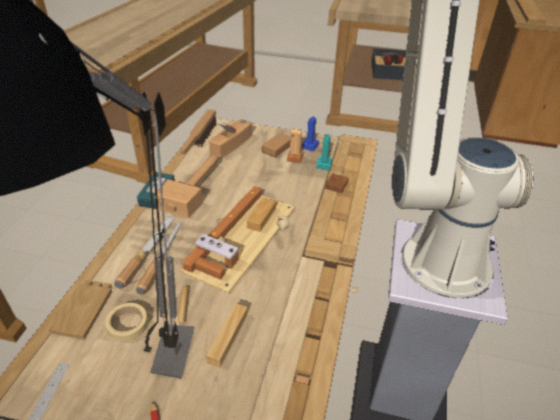

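Candidates for the push stick: orange-wood at top (413,217) / side (295,147); blue look-alike at (447,232) / (311,133); turquoise look-alike at (411,256) / (325,152). By the description (wood), I choose the orange one. The fixture's fence runs (205,158)–(328,192), with the bridge at (224,177) and the workpiece at (290,205). Next I check the choice in a close crop.

Run:
```python
from h import *
t=load('top0');s=load('side0')
T=t['frame'][:,:,::-1];S=s['frame'][:,:,::-1]
z=lambda I,x,y,w,h,k:cv2.resize(I[y:y+h,x:x+w],None,fx=k,fy=k,interpolation=cv2.INTER_CUBIC)
im=np.zeros((600,800,3),np.uint8)
def put(a,x,y): im[y:y+a.shape[0],x:x+a.shape[1]]=a
put(z(T,185,148,150,90,3.2)[:288],0,0)      # top fixture
put(z(T,385,165,80,72,4),480,0)             # top stick
put(z(S,180,180,120,110,2.8)[:308],0,290)   # side fixture
put(z(S,255,105,90,70,5)[:300],345,290)
cv2.imwrite('pics/crop1.png',im)
for n,p,q in[('stick handle top?',(420,209),(297,131)),('bridge',(224,177),(217,245)),('wp',(290,205),(262,214))]:
    P,e=tri(t,p,s,q);print(n,P.round(3),round(e,4))
print(atz(t,(413,217),0).round(3),atz(t,(447,232),0),atz(t,(411,256),0), atz(t,(80,95),.4))
```

```text
stick handle top? [ 0.533 -0.396  0.121] 0.008
bridge [0.63  0.162 0.058] 0.0003
wp [ 0.558 -0.034  0.027] 0.0038
[ 0.541 -0.406  0.   ] [ 0.49821636 -0.50992813  0.        ] [ 0.42249461 -0.39766281  0.        ] [0.72225028 0.47323371 0.4       ]
```

View pics/crop1.png

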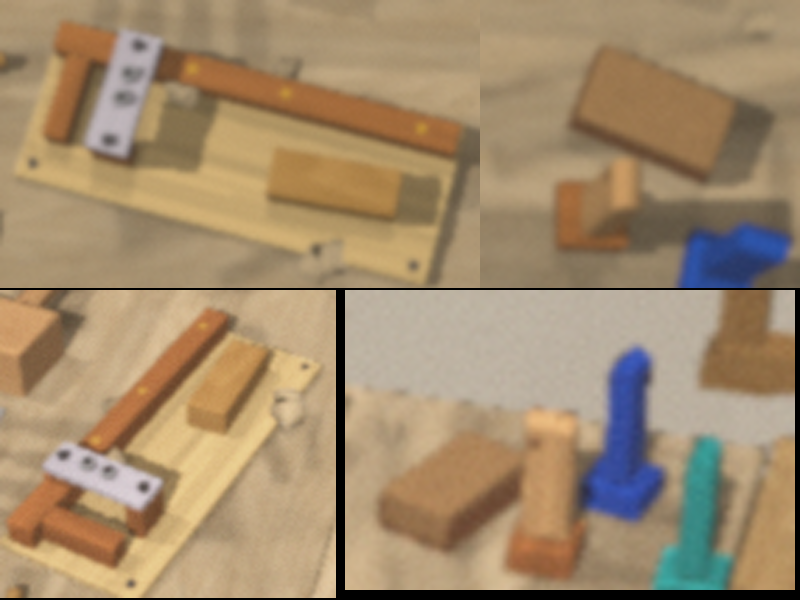

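The crop confirms it: wood stick with orange shoe (top ≈ (421,208), side ≈ (296,131)), its 36 mm width along world x. Now wrist views from above.

```bash
python3 - <<'E'
from h import *
q=[1,0,0,0]
bot.reach([0.50,0.03,0.42],q); a=snap('wrist','wf'); o,d=ray(a,(280,210));print(o,d)
bot.reach([0.53,-0.40,0.30],q); b=snap('wrist','ws'); o,d=ray(b,(280,210));print(o,d,get_obs()['time_s'],get_obs()['wrist_force'])
E
python3 -c "
import cv2,numpy as np
a=cv2.imread('pics/wf.png');b=cv2.imread('pics/ws.png')
im=cv2.resize(a,(800,600),interpolation=cv2.INTER_CUBIC);cv2.imwrite('pics/wf8.png',im)
cv2.imwrite('pics/ws8.png',cv2.resize(b,(800,600),interpolation=cv2.INTER_CUBIC))"
```

```text
[0.58393926 0.02873573 0.54508727] [-0.33901505 -0.00407621 -0.9408579 ]
[ 0.61436087 -0.39961733  0.42600518] [-0.33795693 -0.00455611 -0.94123629] 4.475 [-0.89504077  0.97722622 -0.64812869]
```

View pics/wf8.png

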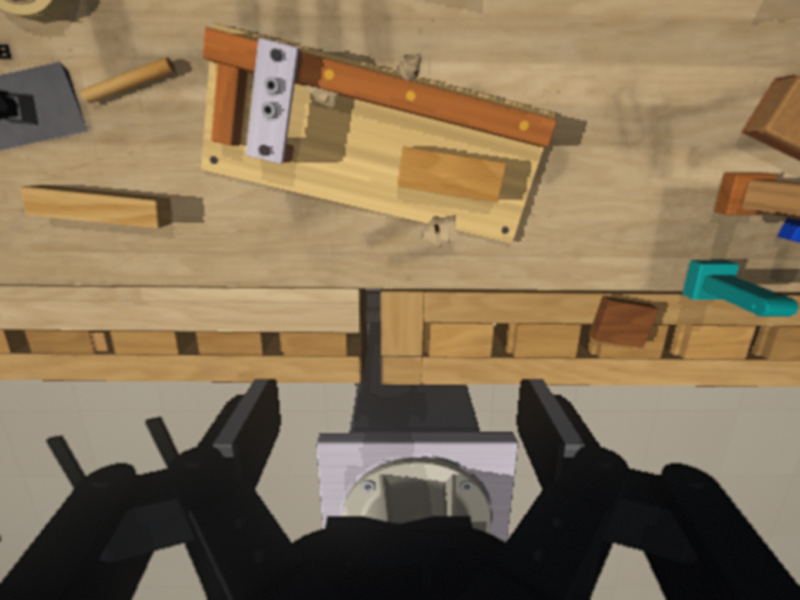

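View pics/ws8.png

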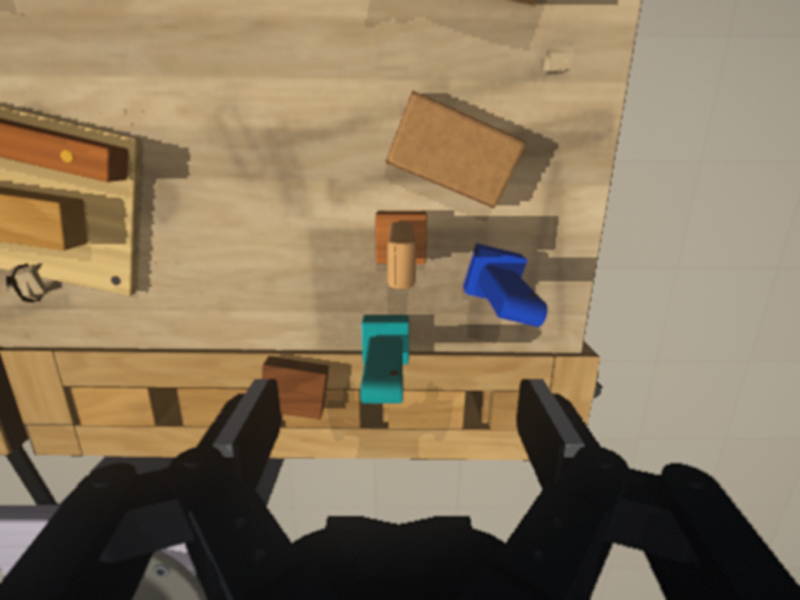

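Wrist view 1 shows the fixture: board near corners at (203,170) and (518,241), bridge at (272,100), workpiece at (452,173). View 2 shows the wood stick with its shoe's far edge at (376–427,211) and its handle top around (401,262). I fit both and overlay the models.

```bash
cat >> h.py <<'E'
def frame(x,y,th): 
    R=np.array([[np.cos(th),-np.sin(th),0],[np.sin(th),np.cos(th),0],[0,0,1]]); o=np.array([x,y,0.])
    return lambda p:(R@np.atleast_2d(np.array(p,float)).T).T+o
def box(x0,x1,y0,y1,z0,z1): return np.array([[x,y,z] for z in(z0,z1) for x,y in((x0,y0),(x1,y0),(x1,y1),(x0,y1))])
def draw(im,c,P,k,col):
    u=(proj(c,P)*k); 
    for a,b in[(4,5),(5,6),(6,7),(7,4),(0,4),(1,5),(2,6),(3,7)]: cv2.line(im,tuple(map(int,u[a])),tuple(map(int,u[b])),col,1,cv2.LINE_AA)
E
cat > fit.py <<'E'
from h import *
from scipy.optimize import least_squares
t=load('top0');s=load('side0');wf=load('wf');ws=load('ws');k=1/1.42857
# fixture: board corners (wrist, top) + fence right end/bridge
obs=[(wf,(203*k,170*k),(-.08,.2,.012)),(wf,(518*k,241*k),(-.08,-.2,.012)),(t,(190,202.7),(-.08,.2,.012)),(t,(318.4,236.4),(-.08,-.2,.012)),
 (wf,(272*k,100*k),(.007,.112,.062)),(t,(223.8,177.2),(.007,.112,.062))]
r=lambda p:np.concatenate([proj(c,frame(*p)(q))[0]-u for c,u,q in obs])
f=least_squares(r,[.6,.05,0],x_scale=[.01,.01,.1],loss='soft_l1');print('fix',f.x.round(4),np.round(r(f.x),1).reshape(-1,2).tolist())
# workpiece top corners z=44 in wf
pts=[(402,147),(507,160),(501,201),(399,187)]
C=np.array([atz(wf,np.array(p)*k,.044) for p in pts]);print('wp corners',C.round(4).tolist(),np.linalg.norm(C-np.roll(C,-1,0),axis=1).round(3))
(cx,cy),_,_=cv2.minAreaRect(np.float32(C[:,:2]));e=C[0]-C[1]+C[3]-C[2];wth=np.arctan2(-e[0],e[1])
cx,cy=C[:,:2].mean(0);print('wp',cx,cy,wth)
R=frame(0,0,f.x[2]);print('wp in fixture',(R([[1,0,0],[0,1,0],[0,0,1]]).T@0 if 0 else (np.array([[np.cos(f.x[2]),np.sin(f.x[2])],[-np.sin(f.x[2]),np.cos(f.x[2])]])@(np.array([cx,cy])-f.x[:2]))).round(4),wth-f.x[2])
A=[atz(ws,np.array(p)*k,.024) for p in[(376,211),(427,211)]];print('shoe far edge',np.round(A,4))
P,er=tri(t,(421.2,208),ws,(401*k,262*k));print('handle top tri',P,er)
st=[np.mean(A,0)[0]-.025,np.mean(A,0)[1],np.arctan2(-(A[1][0]-A[0][0]) ,-(A[1][1]-A[0][1]))]
print('stick',st)
np.savez('fit.npz',fix=f.x,wp=[cx,cy,wth],stick=st)
im=np.zeros((600,800,3),np.uint8)
I=cv2.resize(wf['frame'][:,:,::-1],None,fx=2.2,fy=2.2,interpolation=cv2.INTER_CUBIC)
F=frame(*f.x)
for b in[(-.08,.08,-.2,.2,0,.012),(.04,.07,-.195,.195,.012,.042),(-.02,.034,.092,.132,.052,.062)]: draw(I,wf,F(box(*b)),2.2,(255,0,0))
draw(I,wf,frame(cx,cy,wth)(box(-.0225,.0225,-.06,.06,.012,.044)),2.2,(0,0,255))
im[:400,:600]=I[20:420,290:890]
for c,k2,x0,y0,X,Y in[(ws,4,1000,560,0,400),(t,4,1560,750,200,400),(s,4,1100,450,400,400)]:
    J=cv2.resize(c['frame'][:,:,::-1],None,fx=k2,fy=k2,interpolation=cv2.INTER_CUBIC)
    G=frame(*st)
    draw(J,c,G(box(-.025,.025,-.025,.025,0,.024)),k2,(255,255,0));draw(J,c,G(box(-.018,.018,-.011,.011,.024,.125)),k2,(0,255,0))
    im[Y:Y+200,X:X+200]=J[y0:y0+200,x0:x0+200]
cv2.imwrite('pics/ov.png',im)
E
python3 fit.py
```

```text
fix [ 0.5956  0.054  -0.2247] [[0.0, -0.8], [-1.4, -0.3], [0.1, -0.5], [0.9, -0.7], [0.1, 4.5], [0.3, 0.4]]
wp corners [[0.5868, 0.0244, 0.044], [0.5727, -0.0952, 0.044], [0.5268, -0.092, 0.044], [0.5429, 0.0278, 0.044]] [0.12  0.046 0.121 0.044]
wp 0.5572949396375922 -0.03378223695625608 -0.12545486725981625
wp in fixture [-0.0178 -0.0942] 0.09925824156659313
shoe far edge [[ 0.5598 -0.3786  0.024 ]
 [ 0.5598 -0.427   0.024 ]]
handle top tri [ 0.53775767 -0.39980282  0.12702842] 0.004402615884310895
stick [np.float64(0.5347690756872053), np.float64(-0.4028087683816161), np.float64(-0.0005122548588510425)]
```

View pics/ov.png

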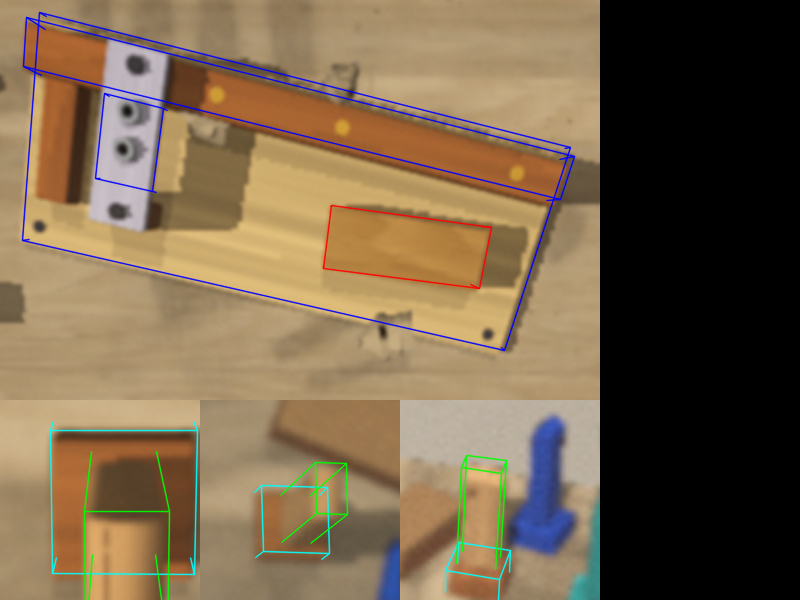

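The overlay shows the workpiece and stick models lying on the picture; the fence is off by a few mm at its right end. I refine the fence line by colour and take the stick.

```bash
cat > fence.py <<'E'
from h import *
from scipy.optimize import least_squares
wf=load('wf');t=load('top0')
fx=np.load('fit.npz')['fix']
# far top edge of fence (x=.07,z=.042) and near face foot: colour mask, per-column extremes
obs=[]
for c in(wf,t):
    hsv=cv2.cvtColor(c['frame'],cv2.COLOR_RGB2HSV)
    m=((hsv[...,0]<13)&(hsv[...,1]>120)&(hsv[...,2]>90)).astype(np.uint8)
    e=proj(c,frame(*fx)([[.055,y,.042] for y in np.linspace(-.18,.05,40)]))
    n=proj(c,frame(*fx)([[.065,y,.042] for y in np.linspace(-.18,.05,40)]))-e
    up=n/np.linalg.norm(n,axis=1)[:,None]
    far=[];near=[]
    for p,u in zip(e,up):
        s=np.arange(-25,25,.25)*(1 if c is wf else .6); q=p+s[:,None]*u
        v=cv2.remap(m*255.,q[:,0].astype(np.float32).reshape(1,-1),q[:,1].astype(np.float32).reshape(1,-1),1)[0] if 0 else cv2.remap((m*255).astype(np.float32),q[:,:1].astype(np.float32),q[:,1:].astype(np.float32),cv2.INTER_LINEAR)[:,0]
        i=np.where(v>127)[0]
        if len(i)>10: far.append(p+s[i[-1]]*u);near.append(p+s[i[0]]*u)
    F=np.array([atz(c,p,.042)[:2] for p in far]);N=np.array([atz(c,p,.042)[:2] for p in near]);N0=np.array([atz(c,p,.012)[:2] for p in near])
    for nm,L in(('far@42',F),('near@42',N),('near@12',N0)):
        vx,vy,x0,y0=cv2.fitLine(np.float32(L),cv2.DIST_HUBER,0,.001,.001).ravel()
        if vy<0:vx,vy=-vx,-vy
        th=np.arctan2(-vx,vy);d=np.array([np.cos(th),np.sin(th)])@(np.array([x0,y0])-fx[:2])
        print(nm,len(L),'yaw',th.round(4),'x in fixture fit at line mid',d.round(4),'y',((np.array([x0,y0])-fx[:2])@[-np.sin(th),np.cos(th)]).round(3))
E
python3 fence.py
python3 - <<'E'
from h import *
q=[1,0,0,0];x,y=0.536,-0.4015
hand.move_gripper(0.06,80)
bot.reach([x,y,.20],q); bot.servo_line([x,y,.093],velocity=.12)
hand.move_gripper(0.0,80); o=get_obs();print(o['gripper_width'],o['grip_force'],o['wrist_force'],o['time_s'])
bot.servo_line([x,y,.16],velocity=.1);o=get_obs();print(o['position'],o['gripper_width'],o['wrist_force'],o['time_s'])
snap('side','sg')
E
```

```text
far@42 6 yaw -0.2224 x in fixture fit at line mid 0.0591 y -0.007
near@42 6 yaw -0.1827 x in fixture fit at line mid 0.0387 y -0.009
near@12 6 yaw -0.1827 x in fixture fit at line mid 0.0414 y -0.008
0.0210961118890558 78.986237347126 [0.4605396  1.70862703 5.58880938] 6.8083
[ 0.53562816 -0.40121991  0.159418  ] 0.02113335908049316 [-0.41483581 -0.12645594 -2.61509465] 7.625Traceback (most recent call last):
  File "fence.py", line 21, in <module>
    vx,vy,x0,y0=cv2.fitLine(np.float32(L),cv2.DIST_HUBER,0,.001,.001).ravel()
                ~~~~~~~~~~~^^^^^^^^^^^^^^^^^^^^^^^^^^^^^^^^^^^^^^^^^^
cv2.error: OpenCV(4.12.0) /io/opencv/modules/imgproc/src/linefit.cpp:618: error: (-215:Assertion failed) npoints2 >= 0 || npoints3 >= 0 in function 'fitLine'
```

```bash
sed -i "s/m=((hsv.*/f=c['frame'].astype(float); m=((f[...,0]\/(f[...,1]+1)>THR)\&(f[...,0]>70)).astype(np.uint8)/; s/^fx=.*/&\nimport sys;THR=float(sys.argv[1])/; s/if len(i)>10/if len(i)>6/" fence.py
python3 - <<'E'
from h import *
c=load('wf');fx=np.load('fit.npz')['fix']
for p in[(.05,-.1,.042),(.05,0.03,.042),(0,0,.012),(.1,-.05,0)]:
    u=proj(c,frame(*fx)(p))[0];print(p,u.round(),c['frame'][int(u[1]),int(u[0])])
E
for t in 1.5 1.7; do python3 fence.py $t; done
```

```text
(0.05, -0.1, 0.042) [331.  79.] [163  97  48]
(0.05, 0.03, 0.042) [251.  59.] [170 101  51]
(0, 0, 0.012) [264.  98.] [208 175 113]
(0.1, -0.05, 0) [306.  42.] [174 149 112]
far@42 40 yaw -0.2382 x in fixture fit at line mid 0.0663 y -0.068
near@42 40 yaw -0.2343 x in fixture fit at line mid 0.0364 y -0.058
near@12 40 yaw -0.2343 x in fixture fit at line mid 0.0389 y -0.06
far@42 37 yaw -0.2354 x in fixture fit at line mid 0.0603 y -0.064
near@42 37 yaw -0.2316 x in fixture fit at line mid 0.0406 y -0.064
near@12 37 yaw -0.2316 x in fixture fit at line mid 0.049 y -0.062Traceback (most recent call last):
  File "fence.py", line 22, in <module>
    vx,vy,x0,y0=cv2.fitLine(np.float32(L),cv2.DIST_HUBER,0,.001,.001).ravel()
                ~~~~~~~~~~~^^^^^^^^^^^^^^^^^^^^^^^^^^^^^^^^^^^^^^^^^^
cv2.error: OpenCV(4.12.0) /io/opencv/modules/imgproc/src/linefit.cpp:618: error: (-215:Assertion failed) npoints2 >= 0 || npoints3 >= 0 in function 'fitLine'
```

Stick held (21 mm, 2.6 N of weight). Fence yaw ≈ −0.234, face ≈ 3 mm nearer than first fit. Next: press the workpiece onto the fence with force checks.

```bash
cat >> h.py <<'E'
TH=-0.234
_o=np.load('fit.npz')['fix'] if __import__('os').path.exists('fit.npz') else np.zeros(3)
ORG=frame(*_o)([.0372,-.06,0])[0]-frame(0,0,TH)([.040,-.06,0])[0]
F=frame(ORG[0],ORG[1],TH); Q=[np.cos(TH/2),np.sin(TH/2),0,0]
RT=frame(0,0,TH)(np.eye(3))   # rows: fixture axes in world
def loc(): return (RT@(np.array(get_obs()['position'])-ORG)).round(4)
def force(n=4):
    f=[]
    for _ in range(n): f.append(RT@np.array(get_obs()['wrist_force'])); bot.dwell(.02)
    return np.mean(f,0)
def go(x,y,z,v=.1): bot.servo_line(F([x,y,z])[0],Q,velocity=v)
E
python3 - <<'E'
from h import *
print(ORG)
go(-.088,-.094,.17,.2); go(-.088,-.094,.108,.1); b=force(); print(loc(),b,get_obs()['time_s'])
go(-.042,-.094,.108,.05); print(loc(),force()-b)
for x in np.arange(-.040,-.020,.0015):
    go(x,-.094,.108,.03); f=force(2)-b; print(loc()[0],f.round(1))
    if f[0]<-5: break
np.save('base.npy',b); print(get_obs()['time_s'])
snap('wrist','wp1'); snap('top','tp1')
cv2.imwrite('pics/wp1b.png',cv2.resize(cv2.imread('pics/wp1.png'),(800,600),interpolation=cv2.INTER_CUBIC))
E
```

```text
[0.59349536 0.05490278 0.        ]
[-0.0874 -0.0939  0.1086] [-0.01193514  0.18503019 -2.421673  ] 10.6
[-0.0421 -0.094   0.108 ] [ 0.42235866 -0.09422654 -0.23844384]
-0.0399 [-0.4 -0.3  0.1]
-0.0384 [-0.4 -0.6 -0.1]
-0.0368 [-0.1  0.2 -0.3]
-0.0353 [-0.6  0.   0.1]
-0.0338 [ 0.1 -0.3 -0.4]
-0.0323 [-0.1 -0.  -1.2]
-0.0308 [-0.4  0.2 -0.5]
-0.0293 [-0.3 -0.4 -0.6]
-0.0278 [-0.2 -0.5 -0.7]
-0.0271 [-3.6  0.1  1.5]
-0.0267 [-7.4  0.   3.8]
14.85
```

View pics/wp1b.png

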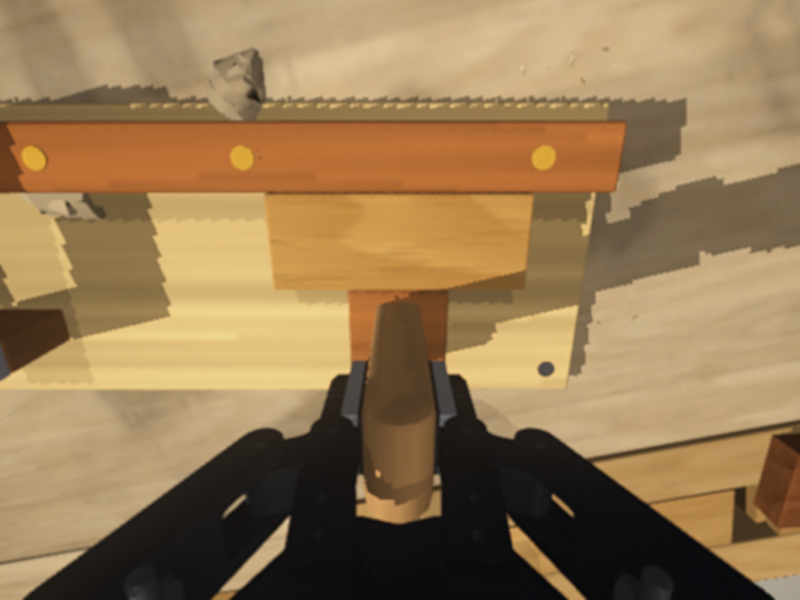

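The picture shows the fence edge level (row 192 at both ends) with the workpiece lying flat on it, (268–531,193) along the fence, shoe flush at (398,291). It is well short of the bridge. Contact came at x = −0.0275, so the fence is about 2.5 mm farther out than my frame says. Now I go round to the right end and feed.

Run:
```python
from h import *
c=load('wp1');k=.7
e=[(RT@(atz(c,np.array(p)*k,.044)-ORG)).round(4) for p in[(531,193),(525,289),(266,193),(274,289)]];print(e)
yr=np.mean([e[0][1],e[1][1]]); print('right end',yr)
go(-.045,-.094,.108,.06); ys=yr-.025-.015
go(-.045,ys,.108,.12); go(.0085,ys,.108,.1); b=force(); print(loc(),b.round(2))
y0=ys+.010; go(.0085,y0,.108,.04); print(loc(),(force()-b).round(2))
# feed slowly, drifting 4 mm towards fence over the whole run
for y in list(np.linspace(y0,-.012,9)[1:]):
    x=.0085+.004*(y-y0)/(.01-y0); go(x,y,.108,.05); f=force(2)-b; print(loc(),f.round(1))
    if f[1]<-8 or abs(f[0])>6: print('STOP');break
np.save('base.npy',b);print(get_obs()['time_s'])
snap('wrist','wp2')
cv2.imwrite('pics/wp2b.png',cv2.resize(cv2.imread('pics/wp2.png'),(800,600),interpolation=cv2.INTER_CUBIC))
```

```text
[array([ 0.0391, -0.1533,  0.044 ]), array([-0.0054, -0.1551,  0.044 ]), array([ 0.0392, -0.0369,  0.044 ]), array([-0.0053, -0.036 ,  0.044 ])]
right end -0.1542
[ 0.0075 -0.1941  0.1077] [ 0.08 -0.51 -2.42]
[ 0.0084 -0.1839  0.1081] [ 0.04  0.48 -0.27]
[ 0.009  -0.1624  0.108 ] [-0.4  0.8 -0.4]
[ 0.0095 -0.1409  0.108 ] [ 0.2  0.1 -0.5]
[ 0.01   -0.1193  0.1081] [-0.7  0.1 -0.8]
[ 0.0104 -0.0978  0.108 ] [-0.1  0.3 -0.9]
[ 0.0108 -0.0763  0.108 ] [ 0.   0.1 -0.6]
[ 0.0113 -0.0548  0.108 ] [ 0.1  0.3 -0.4]
[ 0.0117 -0.0333  0.108 ] [ 0.2  0.4 -0.1]
[ 0.0121 -0.0117  0.108 ] [ 0.2  0.2 -0.4]
22.5667
```

View pics/wp2b.png

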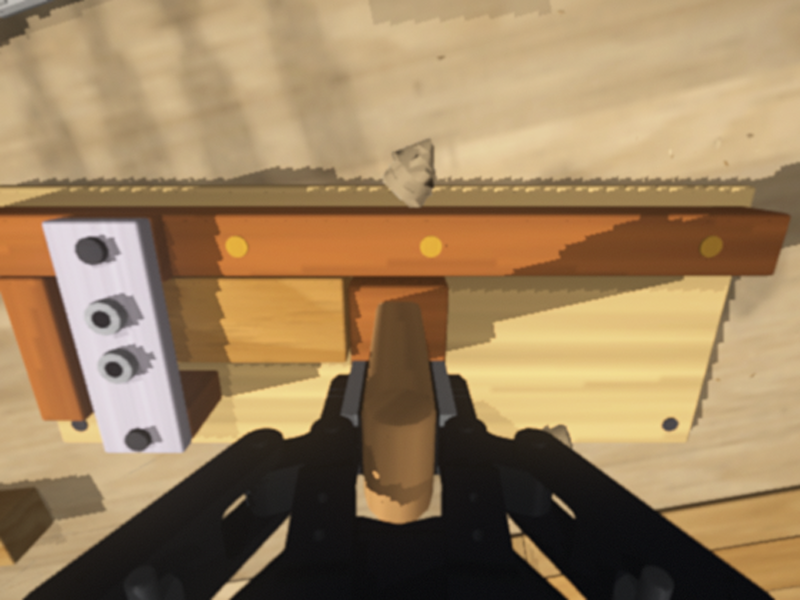

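Workpiece is under the bridge and flush to the fence (edge row 277 along (165–345)), shoe behind it at (350,320). Now the last 20 mm, to firm contact.

Run:
```python
from h import *
b=np.load('base.npy'); x=.0125
go(x,-.003,.108,.04)
for y in np.arange(-.0015,.025,.0015):
    go(x,y,.108,.03); f=force(2)-b; print(loc()[:2],f.round(1))
    if f[1]<-6: break
# ease off, set the shoe down, let go
go(x,loc()[1]-.0015,.108,.02); print('eased',loc(),(force()-b).round(1))
yy=loc()[1]
for z in np.arange(.1068,.101,-.0008):
    go(x,yy,z,.02); f=force(3)-b; 
    if f[2]>2: break
print('down',loc(),f.round(1))
hand.move_gripper(.05); bot.dwell(.2)
go(x,yy,.17,.06); print(get_obs()['time_s'])
bot.servo_line(F([-.10,yy-.05,.30])[0],Q,velocity=.15); bot.dwell(.3)
w=snap('wrist','wE'); t=snap('top','tE'); s=snap('side','sE')
im=np.zeros((600,800,3),np.uint8)
im[:420,:560]=w['frame'][:,:,::-1]
im[420:600,:300]=cv2.resize(t['frame'][145:240,180:340,::-1],(300,180)); 
im[300:600,560:]=cv2.resize(s['frame'][170:295,180:280,::-1],(240,300))
cv2.imwrite('pics/end.png',im);print(get_obs()['time_s'])
```

```text
[ 0.0125 -0.0014] [ 0.6  0.1 -0. ]
[0.0125 0.    ] [ 0.3 -0.  -0.2]
[0.0125 0.0016] [-0.5  0.2 -0.3]
[0.0125 0.0031] [-0.  -0.4 -0.6]
[0.0126 0.0046] [ 0.3  0.8 -0.1]
[0.0126 0.0061] [ 0.2  0.6 -0.4]
[0.0125 0.0076] [-0.4  0.5 -0.2]
[0.0125 0.0091] [-0.7  0.5 -0.4]
[0.0125 0.0106] [-0.5  0.1 -0.9]
[0.0125 0.0121] [-0.   0.  -0.8]
[0.0125 0.0133] [ 0.3 -2.   0.8]
[0.0125 0.0137] [ 0.6 -8.1  2.4]
eased [0.0126 0.0125 0.108 ] [-0.   0.5 -0.4]
down [0.0127 0.0126 0.1057] [-1.5  0.2  7.5]
29.475
31.2667
```

View pics/end.png

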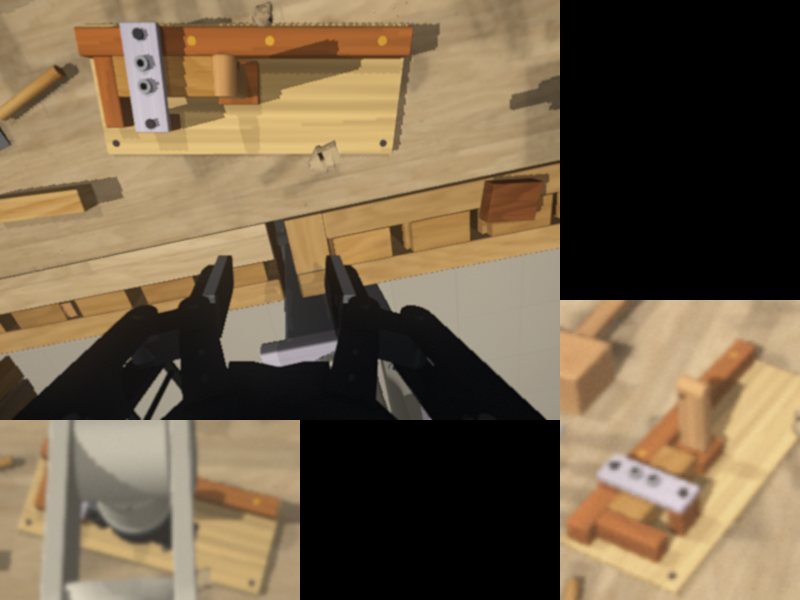

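Stick stands upright behind the workpiece at (237,75). One last enlarged look at the stop end.

Run:
```python
from h import *
w=load('wE')['frame'][:,:,::-1];s=load('sE')['frame'][:,:,::-1]
im=np.zeros((600,800,3),np.uint8)
im[:,:400]=cv2.resize(w[20:140,80:160],(400,600),interpolation=cv2.INTER_CUBIC)
im[:,400:]=cv2.resize(s[200:290,180:240],(400,600),interpolation=cv2.INTER_CUBIC)
cv2.imwrite('pics/end2.png',im)
```

```text
(no output)
```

View pics/end2.png

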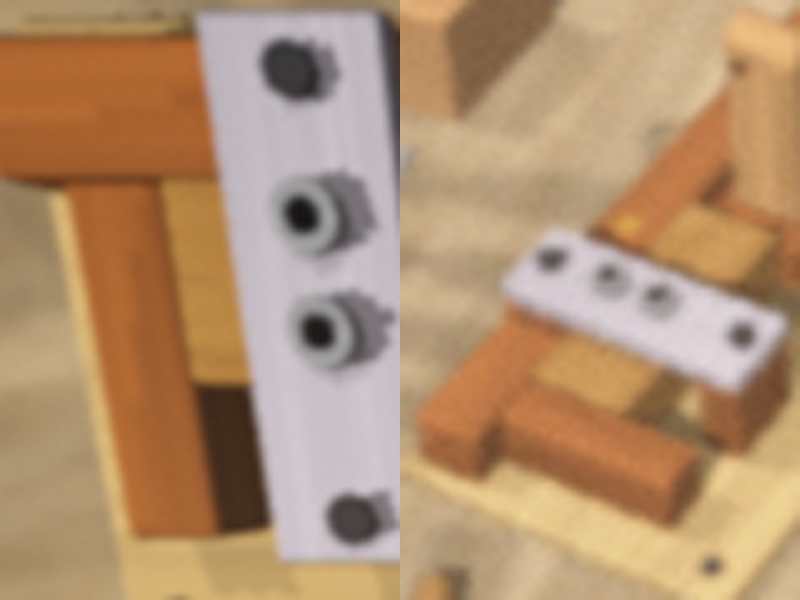

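The workpiece end lies flush on the stop, from (160,180) to (190,385), and its side lies on the fence with no gap. I hand it in.

```bash
python3 -c "
from h import *
print(hand_in())"
```

```text
the job is handed in; nothing more can be done
None
```

The job is handed in at about 31 s of the 58 s: the last camera views show the oak workpiece flush against the fence and home on the end stop, the push stick standing upright behind it, and the gripper never touched the workpiece.

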